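# Sort the ring bars into their display cradles

## Task

Finish setting out the ring display: the long bar already stands in its cradle on the yellow board; put each of the two ring bars left on the table into the cradle of its own length, standing on its narrow edge with a ring slot facing up and resting fully down on the cradle's floor (the one that lies flat must be turned up onto its edge). At the end all three bars stand so in their own cradles, let go, and the other things on the table have been left where they are.

Things in the scene. Friction and masses are not known exactly. Their poses are not given: they have to be found in the camera images.
- bar_short: The short wooden ring bar: 105 mm long (x), 28 mm thick (y), 48 mm wide (z), about 0.1 kg. A yellow-lined slot 6 mm wide, 8 mm deep runs along BOTH 28 mm narrow edges (+z, -z): either edge may be up, either end first. Origin at its centre. At the start it stands on a narrow edge (48 mm high) on the table. The bars differ only in length.
- bar_middle: The middle wooden ring bar: 130 mm long (x), 28 mm thick (y), 48 mm wide (z), about 0.1 kg. A yellow-lined slot 6 mm wide, 8 mm deep runs along BOTH 28 mm narrow edges (+z, -z): either edge may be up, either end first. Origin at its centre. At the start it lies flat on a broad face (28 mm high, y vertical). The bars differ only in length.
- bar_long: The long wooden ring bar: 155 mm long (x), 28 mm thick (y), 48 mm wide (z), about 0.1 kg. A yellow-lined slot 6 mm wide, 8 mm deep runs along BOTH 28 mm narrow edges (+z, -z): either edge may be up, either end first. Origin at its centre. It already stands in its cradle at the start. The bars differ only in length.
- cradle_short: Cradle for the short bar: fixed shallow light-wood trough on the board, inside 115 mm long (x) by 34 mm wide (y). Origin under its centre, 8 mm above the table; inner floor 6 mm above the origin, walls 6 mm thick, 8 mm high above that floor. The three lie parallel, 85 mm apart, in any order, and differ only in length.
- cradle_middle: Cradle for the middle bar: fixed shallow light-wood trough on the board, inside 140 mm long (x) by 34 mm wide (y). Origin under its centre, 8 mm above the table; inner floor 6 mm above the origin, walls 6 mm thick, 8 mm high above that floor. The three lie parallel, 85 mm apart, in any order, and differ only in length.
- cradle_long: Cradle for the long bar: fixed shallow light-wood trough on the board, inside 165 mm long (x) by 34 mm wide (y). Origin under its centre, 8 mm above the table; inner floor 6 mm above the origin, walls 6 mm thick, 8 mm high above that floor. The three lie parallel, 85 mm apart, in any order, and differ only in length.
- ring_box: Bystander, leave alone: closed blue ring box, 55 x 55 x 43 mm. Origin at the centre of its underside.
- loupe: Bystander, leave alone: black hand magnifier lying flat, 62 mm lens, 84 mm handle to -x of the lens, 14 mm high; origin under the lens.
- pliers: Bystander, leave alone: pliers with black handles lying flat, 150 mm long, 60 mm wide, 14 mm high; origin under the pivot, jaws to +x, handles to -x.
- brass_bowl: Bystander, leave alone: brass bowl, 80 mm across, 45 mm high. Origin at the centre of its underside.
- polish_jar: Bystander, leave alone: amber jar with white cap, 56 mm across, 60 mm high. Origin at the centre of its underside.
- mandrel: Bystander, leave alone: steel ring mandrel with a wooden handle lying flat, 250 mm long, 25 mm high, from x -110 to +140 mm. Origin at the centre of its underside.
There are look-alikes about, which are no part of the job. What is shaped like the bar_short but green or red is not meant.

How it is judged:
By the outcome, as a careful person would: the job done as asked, in the order asked, and still so for the second after the job is handed in, with the robot touching nothing.
It also fails if it takes over 72 s, if anything falls off the work surface, if the arm or the gripper's body presses on something with over 40 N, if the wrist force passes 120 N, or if a joint passes its speed limit or range.

## Robot

A 6-joint arm with a two-finger parallel gripper is mounted at the origin on the work surface. World frame = base frame: x ahead of the robot, y to its left, z up, the work surface at z = 0. Lengths are in m, angles in rad, forces in N, time in s.
With the tool pointing down it reaches from about 0.35 to 0.85 m from the base axis. Payload 8.1 kg.
Tool frame: the origin (TCP) lies between the finger pads; the fingertips stand 11 mm ahead of it and the grasp point (between the pads) lies 8 mm behind it (tips_ahead is the z of the fingertips in the tool frame, in m); z points along the fingers, y is the line along which they close (so a half turn about z gives the same grasp; the last joint's range is limited). The gripper opens to 93 mm and grips with 3 to 60 N. Pads are 15 mm wide; open, the fingers measure 128 mm over their backs; the gripper's body (75 mm by 188 mm) begins 65 mm behind the grasp point.
Start: joints at [-1.297, 0.13, 1.488, -0, 1.523, -0.085], TCP at [0.211, -0.562, 0.23] pointing down, gripper open.
Joint ranges: [-2.96, 2.96], [-0.89, 2.26], [0.02, 2.5], [-1.34, 4.48], [0, 2.73], [-2.66, 2.66]. Speed limits (rad/s): [2.39, 2.39, 2.79, 3.14, 3.14, 3.14].

## Interface

Orientations are given as a rotation vector (axis times angle).
In Python, from plant import read_state, read_camera, close_job, tips_ahead gives the robot as it stands. The module is installed in compiled form; this text tells all that it offers.
- The arm moves only by the tool move_arm, never from a script. Its argument "plan" is a list of rows, each a list of 7 numbers: the turn, a rotation vector about the tool's x, y, z in units of 6 degrees (1.0 is 6 degrees), then the shift along the tool's x, y, z in units of 25 mm (1.0 is 25 mm), then the finger opening in mm, from 0 to 93. A call has exactly 10 rows; each row shifts and turns the commanded pose from where the row before left it, along the tool's axes as they then stand; what a row does not reach is not made up. A row lasts 1/10 s, in which the tool goes at most 50 mm and 8.59 degrees, less where a joint would pass 70% of its speed; a pose out of reach is approached as far as the arm can. A call is refused whole if a number of a shift passes 1 or a number of a turn 1, either way. A call with a gripper value outside its range is refused whole. The fingers move at their own pace and stop on an object; "force" is the grip in N (left out, the last holds). Time passes only in rows, so rows that do not move let the fingers close, or fill a call up. It gives the time, the measured TCP pose, the force, the opening and the grip force at its end, in the units of the state.
- read_state(): the state, without advancing time (a new reading comes with each control period).
- read_camera(name): name is "scene" or "top" or "wrist"; returns a dict with "frame" (480x640x3 uint8, red, green, blue), "z_map" (480x640 float32, m along the optical axis (not along the pixel's ray), 0 where there is no reading), "fx", "fy", "cx", "cy" (pixels), "rvec" (rotation vector, rad) and "tvec" (3), from world to camera coordinates, as OpenCV has them. Camera axes: x right, y down, z forward; pixel columns grow to the right and rows downward; lengths in m; the calibration is good to about 2 mm. A picture is of the moment at which its call begins.
- close_job(): hands the job in; it is judged then, once.
The state is a dict: "t": time; "q": joint angles; "dq": joint speeds; "joint_torque": joint torques, N m; "tool_pos": TCP position; "orientation": TCP orientation; "force": force on the tool from outside, world axes, zero at the start; "wrist_torque": the same for the moment, N m; "opening": finger opening in m; "gripper_force": force on a finger pad.
Only numpy, scipy, OpenCV 4.12 (cv2) and the standard library are available. Lean on these libraries where they do the work, as an engineer would, in place of code of your own. Each camera call takes 0.05 s, during which the arm holds its last target. There are 200 camera calls.

## Working session

There is one attempt and no reset: what is moved stays moved. The work goes in short steps, Python scripts to look and compute and a tool call to move; the robot and the scene stay as the last step left them, time stands still between calls to the robot, and variables do not carry over. Pictures are saved under pics/ and viewed, at most 10 in all, crops included, and the job is handed in when it is done.

Besides the shell and the picture viewer there is one more tool, called after "Emit:" by a JSON object that holds its "api" and its "payload", one argument or row to a line. move_arm: Moves the arm, as the interface text tells. Its arguments: {"type":"object","properties":{"plan":{"type":"array","items":{"type":"array","items":{"type":"number"}}},"force":{"type":"number"}},"required":["plan"]}

```bash
mkdir -p pics; cat > h.py <<'E'
import numpy as np, cv2
from plant import read_state, read_camera, close_job, tips_ahead
def cam(n):
    c=read_camera(n); c['R']=cv2.Rodrigues(np.array(c['rvec'],float))[0]; c['t']=np.array(c['tvec'],float).ravel(); return c
def world(c,u,v,z=None):
    "points from depth (z None) or ray on plane z"
    u=np.asarray(u,float);v=np.asarray(v,float)
    d=np.stack([(u-c['cx'])/c['fx'],(v-c['cy'])/c['fy'],np.ones_like(u)],-1)
    o=-c['R'].T@c['t']; w=d@c['R']
    if z is None: s=c['z_map'][v.astype(int),u.astype(int)]
    else: s=(z-o[2])/w[...,2]
    return o+w*s[...,None]
def save(c,n): cv2.imwrite('pics/'+n,c['frame'][:,:,::-1])
E
python3 - <<'E'
from h import *
for n in('top','scene'):
    c=cam(n); save(c,n+'0.png'); print(n,-c['R'].T@c['t'],c['fx'])
    np.savez(n+'0.npz',**c)
s=read_state(); print(s['tool_pos'],s['orientation'],s['opening'],tips_ahead)
E
```

```text
top [ 0.425723   -0.03135544  1.02791102] 432.9896374378377
scene [0.81830685 0.50896441 0.77384729] 452.00487816491193
[ 0.21057551 -0.56130453  0.22868543] [-3.08954673e+00 -5.60263618e-01  1.75770774e-04] 0.09295189087352596 0.011
```

View pics/top0.png

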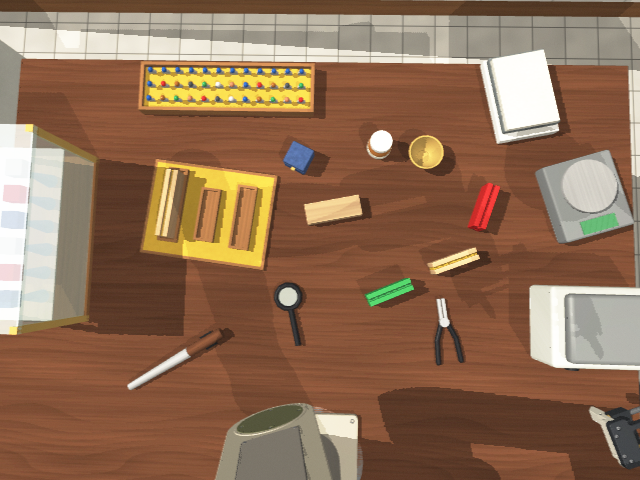

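View pics/scene0.png

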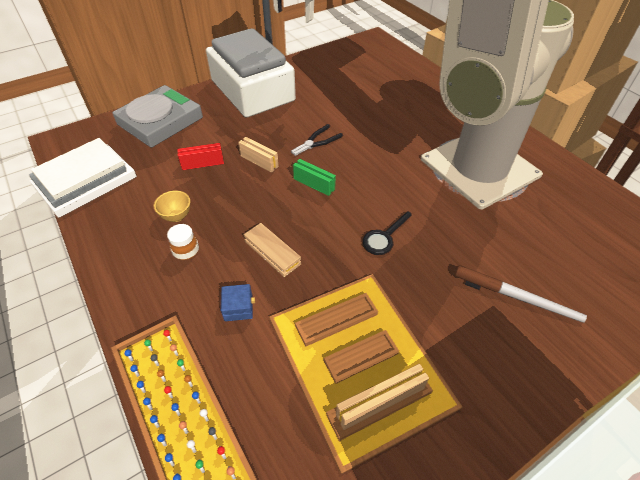

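Top view: there are three things shaped like the short bar. They are natural wood (454,262), green (390,291) and red (484,206). The wooden one fits, since green and red are excluded. The flat wooden bar at (333,209) is bar_middle. The empty cradles are at (208,216), the shorter, and (243,218), the longer. The long bar is at (170,205).

```bash
python3 - <<'E'
from h import *
c=dict(np.load('top0.npz')); s=dict(np.load('scene0.npz'))
f=c['frame']
a=cv2.resize(f[225:325,340:500],None,fx=5,fy=5,interpolation=cv2.INTER_CUBIC)[:, :800]
b=cv2.resize(f[150:280,130:380],None,fx=3.2,fy=3.2,interpolation=cv2.INTER_CUBIC)
cv2.imwrite('pics/crop1.png',cv2.resize(np.vstack([a,cv2.resize(b,(800,416))]),(700,600))[:,:,::-1])
def rect(c,box,lo,hi,name,minn=20):
    u0,v0,u1,v1=box; v,u=np.mgrid[v0:v1,u0:u1]; P=world(c,u,v)
    m=(P[...,2]>lo)&(P[...,2]<hi); m&=c['z_map'][v0:v1,u0:u1]>0
    m=m.astype(np.uint8); n,l,st,_=cv2.connectedComponentsWithStats(m)
    for i in range(1,n):
        if st[i,4]<minn: continue
        p=P[l==i]; r=cv2.minAreaRect(p[:,:2].astype(np.float32)*1000)
        print(name,np.round(r[0],1),np.round(r[1],1),round(r[2],1),'z',np.round(np.median(p[:,2])*1000,1),np.round(np.percentile(p[:,2],95)*1000,1),st[i,4])
for n,cc,bs,bm,bc in(('top',c,(420,240,490,285),(295,185,375,235),(140,155,280,275)),('scene',s,(230,130,285,178),(235,215,310,285),(270,275,465,475))):
    rect(cc,bs,.038,.06,n+' short'); rect(cc,bm,.02,.04,n+' mid')
    rect(cc,bc,.0185,.03,n+' cradlewalls'); rect(cc,bc,.05,.08,n+' long')
    rect(cc,bc,.004,.0115,n+' board',200); rect(cc,bc,.012,.0165,n+' floor',60)
E
```

```text
top short [ 466. -320.] [ 28.1 105.4] 21.1 z 47.1 50.3 577
top mid [580.2 -43.1] [ 48.3 130. ] 11.8 z 27.7 30.6 1138
top cradlewalls [585.2 336.5] [ 46.9 176.9] 83.0 z 22.0 27.3 423
top cradlewalls [558.1 169.3] [ 47.  152.2] 83.0 z 21.7 24.4 421
top cradlewalls [562.9 254. ] [ 46.8 126.9] 83.0 z 21.6 24.5 361
top long [582.8 336.6] [ 31.1 154.5] 82.8 z 60.5 64.1 925
top board [566.4 253.1] [301.5 234.3] 83.3 z 7.9 10.7 7376
top floor [558.7 170.7] [ 33.5 139.8] 83.0 z 14.0 16.0 606
top floor [563.8 255.7] [ 33.4 114.3] 83.3 z 14.2 16.1 496
scene short [ 466.1 -317.7] [ 32.1 106.3] 20.4 z 47.5 50.6 421
scene mid [580.3 -41.2] [ 50.1 132.9] 11.4 z 28.5 30.8 1210
scene cradlewalls [557.7 171.2] [ 48.3 152.9] 82.9 z 22.2 24.4 721
scene cradlewalls [563.1 256. ] [ 47.8 128.1] 83.6 z 22.1 24.3 712
scene cradlewalls [585.3 339.2] [ 46.7 177.5] 82.9 z 22.0 24.3 643
scene cradlewalls [585.9 351.8] [  9.9 153.1] 79.7 z 24.4 29.5 168
scene long [583.4 338.5] [ 29.  155.2] 83.2 z 61.4 63.9 1891
scene board [564.8 255.4] [301.7 233.8] 83.2 z 8.6 10.7 13316
scene floor [556.1 168.7] [ 32.1 139.1] 83.3 z 14.4 16.1 987
scene floor [561.3 254.3] [ 32.4 113.9] 83.1 z 14.4 16.2 991
scene floor [573.5 354.1] [  3.7 139.1] 83.6 z 14.3 16.1 141
scene floor [660.5 331.4] [18.2 37.5] 20.9 z 14.3 16.1 99
```

View pics/crop1.png

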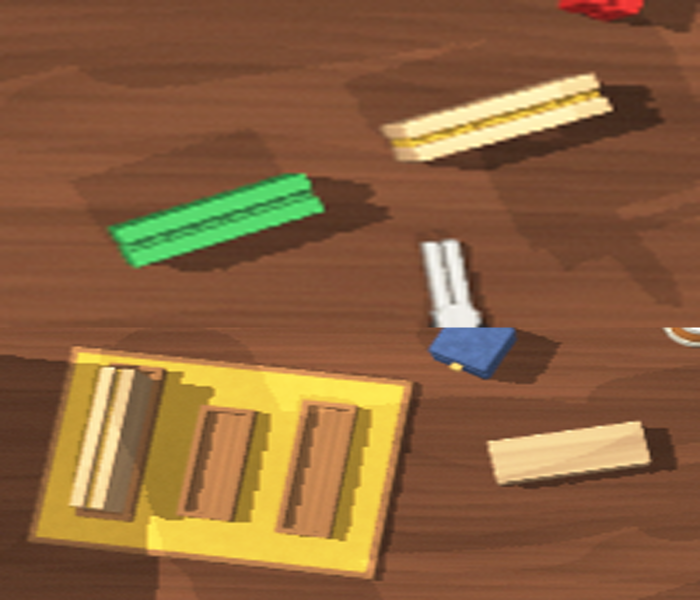

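The crop shows the natural-wood bar with the yellow-lined slot (top strip, right of the green one), which confirms bar_short. The flat bar and both empty cradles show clearly in the lower strip. Both views agree on position to about 2 mm. I'll do the short bar first.

```bash
cat >> h.py <<'E'
from scipy.spatial.transform import Rotation as Ro
import json
def log():
    s=read_state(); open('log.jsonl','a').write(json.dumps([list(map(float,s[k])) for k in('q','tool_pos','orientation')])+'\n'); return s
def down(yaw_y):
    "tool down with tool y at yaw_y deg"
    a=np.radians(yaw_y); y=np.array([np.cos(a),np.sin(a),0]); z=np.array([0,0,-1.]); return np.stack([np.cross(y,z),y,z],1)
def go(R1,p):
    "turn (6 deg units) in place, then shift in the turned tool axes (25 mm units)"
    s=log(); R0=Ro.from_rotvec(s['orientation']).as_matrix()
    if R1 is None: R1=R0
    t=Ro.from_matrix(R0.T@R1).as_rotvec(degrees=True)/6
    d=R1.T@(np.array(p)-s['tool_pos'])/.025
    print('t',round(float(s['t']),2),'turn',np.round(t,2),'shift',np.round(d,2),'q',np.round(s['q'],2),'p',np.round(s['tool_pos'],4),'open',round(float(s['opening']),4),'F',np.round(s['force'],1),round(float(s['gripper_force']),1))
E
python3 - <<'E'
from h import *
go(down(21.1),[.466,-.319,.10]);go(down(201.1),[.466,-.319,.10])
E
```

```text
t 0.1 turn [-1.000e-02 -1.000e-02 -1.509e+01] shift [ 5.36 13.02  5.15] q [-1.3   0.13  1.49  0.    1.52 -0.09] p [ 0.2106 -0.5613  0.2287] open 0.093 F [-0.6  0.6 -0.7] 0.0
t 0.1 turn [-1.000e-02  1.000e-02  1.491e+01] shift [ -5.36 -13.02   5.15] q [-1.3   0.13  1.49  0.    1.52 -0.09] p [ 0.2106 -0.5613  0.2287] open 0.093 F [-0.6  0.6 -0.7] 0.0
```

Emit:
{"api": "move_arm", "payload": {
  "plan": [
    [0,0,-1,0,0,0.3,70],
    [0,0,-1,0,0,0.3,70],
    [0,0,-1,0,0,0.3,70],
    [0,0,-1,0,0,0.3,70],
    [0,0,-1,0,0,0.3,70],
    [0,0,-1,0,0,0.3,70],
    [0,0,-1,0,0,0.3,70],
    [0,0,-1,0,0,0.3,70],
    [0,0,-1,0,0,0.3,70],
    [0,0,-1,0,0,0.3,70]
  ],
  "force": 20
}}

```text
t: 1.1
tool_pos: [0.2106, -0.5614, 0.1537]
orientation: [-2.392, -2.036, -0.001]
force: [-0.2, -0.3, -0.1]
opening: 0.0702
gripper_force: 0.0
```

Emit:
{"api": "move_arm", "payload": {
  "plan": [
    [0,0,-1,0,0,0,70],
    [0,0,-1,0,0,0,70],
    [0,0,-1,0,0,0,70],
    [0,0,-1,0,0,0,70],
    [0,0,-1,0,0,0,70],
    [0,0,-0.1,0.5,1,0,70],
    [0,0,0,0.5,1,0,70],
    [0,0,0,0.5,1,0,70],
    [0,0,0,0.5,1,0,70],
    [0,0,0,0.5,1,0,70]
  ]
}}

```text
t: 2.1
tool_pos: [0.3054, -0.4574, 0.1541]
orientation: [-1.776, -2.591, -0.001]
force: [-0.2, -0.1, -0.2]
opening: 0.0705
gripper_force: 0.0
```

Emit:
{"api": "move_arm", "payload": {
  "plan": [
    [0,0,0,0.5,1,0,70],
    [0,0,0,0.5,1,0,70],
    [0,0,0,0.5,1,0,70],
    [0,0,0,0.5,1,0,70],
    [0,0,0,0.5,1,0,70],
    [0,0,0,0.36,1,0,70],
    [0,0,0,0,1,0,70],
    [0,0,0,0,1,0,70],
    [0,0,0,0,0,0,70],
    [0,0,0,0,0,0,70]
  ]
}}

```text
t: 3.1
tool_pos: [0.4654, -0.3193, 0.154]
orientation: [-1.774, -2.592, 0.0]
force: [-0.4, -1.0, 0.4]
opening: 0.0701
gripper_force: 0.0
```

```bash
python3 - <<'E'
from h import *
go(down(21.1),[.466,-.319,.026])
c=cam('wrist'); save(c,'w1.png'); np.savez('w1.npz',**c)
v,u=np.mgrid[0:480,0:640]; P=world(c,u,v); m=(c['z_map']>0)&(P[...,2]>.04)&(P[...,2]<.055)&(np.hypot(P[...,0]-.466,P[...,1]+.319)<.075)
r=cv2.minAreaRect(P[m][:,:2].astype(np.float32)*1000); print(r,np.median(P[m][:,2]),m.sum())
E
```

```text
t 3.1 turn [-0.01 -0.01  0.02] shift [0.   0.03 5.12] q [-0.69  0.08  1.68 -0.    1.38 -1.06] p [ 0.4654 -0.3193  0.154 ] open 0.0701 F [-0.4 -1.   0.4] 0.0
((464.7936096191406, -319.41986083984375), (28.043689727783203, 104.54524230957031), 20.880321502685547) 0.046532957829894195 3524
```

The wrist camera agrees with the top and scene estimates. Descend, close and lift.

Emit:
{"api": "move_arm", "payload": {
  "plan": [
    [0,0,0,0,0,0.8,70],
    [0,0,0,0,0,0.8,70],
    [0,0,0,0,0,0.8,70],
    [0,0,0,0,0,0.8,70],
    [0,0,0,0,0,0.8,70],
    [0,0,0,0,0,0.7,70],
    [0,0,0,0,0,0.4,70],
    [0,0,0,0,0,0,70],
    [0,0,0,0,0,0,20],
    [0,0,0,0,0,0,20]
  ]
}}

```text
t: 4.15
tool_pos: [0.4662, -0.3205, 0.0284]
orientation: [1.775, 2.59, -0.0]
force: [-0.4, 0.4, 0.7]
opening: 0.0586
gripper_force: 0.0
```

Emit:
{"api": "move_arm", "payload": {
  "plan": [
    [0,0,0,0,0,0,20],
    [0,0,0,0,0,0,20],
    [0,0,0,0,0,0,20],
    [0,0,0,0,0,0,20],
    [0,0,0,0,0,-0.5,20],
    [0,0,0,0,0,-1,20],
    [0,0,0,0,0,-1,20],
    [0,0,0,0,0,-1,20],
    [0,0,0,0,0,-1,20],
    [0,0,0,0,0,-1,20]
  ]
}}

```text
t: 5.15
tool_pos: [0.4656, -0.3196, 0.1665]
orientation: [1.776, 2.591, 0.0]
force: [0.6, -0.8, -0.1]
opening: 0.0279
gripper_force: 20.0
```

```bash
python3 - <<'E'
from h import *
go(down(83.1),[.5625,.2545,.15]); log()
E
```

```text
t 5.15 turn [  0.     0.   -10.32] shift [-1.09 23.26  0.66] q [-0.69  0.07  1.67  0.    1.4  -1.06] p [ 0.4656 -0.3196  0.1665] open 0.0279 F [ 0.6 -0.8 -0.1] 20.0
```

Emit:
{"api": "move_arm", "payload": {
  "plan": [
    [0,0,-1,0,0,0,20],
    [0,0,-1,0,0,0,20],
    [0,0,-1,0,0,0,20],
    [0,0,-1,0,0,0,20],
    [0,0,-1,0,0,0,20],
    [0,0,-1,0,0,0,20],
    [0,0,-1,0,0,0,20],
    [0,0,-1,0,0,0,20],
    [0,0,-1,0,0,0,20],
    [0,0,-1,0,0,0,20]
  ]
}}

```text
t: 6.15
tool_pos: [0.4656, -0.3196, 0.1654]
orientation: [0.235, 3.133, -0.0]
force: [-0.7, 0.1, -2.0]
opening: 0.0281
gripper_force: 20.0
```

Emit:
{"api": "move_arm", "payload": {
  "plan": [
    [0,0,-0.32,0,0.5,0,20],
    [0,0,0,0,1,0,20],
    [0,0,0,0,1,0,20],
    [0,0,0,0,1,0,20],
    [0,0,0,0,1,0,20],
    [0,0,0,0,1,0,20],
    [0,0,0,0,1,0,20],
    [0,0,0,0,1,0,20],
    [0,0,0,0,1,0,20],
    [0,0,0,0,1,0,20]
  ]
}}

```text
t: 7.15
tool_pos: [0.4945, -0.0821, 0.1652]
orientation: [0.192, 3.135, 0.0]
force: [1.0, 0.1, -1.3]
opening: 0.0279
gripper_force: 20.0
```

Emit:
{"api": "move_arm", "payload": {
  "plan": [
    [0,0,0,-0.1,1,0,20],
    [0,0,0,-0.1,1,0,20],
    [0,0,0,-0.1,1,0,20],
    [0,0,0,-0.1,1,0,20],
    [0,0,0,-0.1,1,0,20],
    [0,0,0,-0.1,1,0,20],
    [0,0,0,-0.1,1,0,20],
    [0,0,0,-0.1,1,0,20],
    [0,0,0,-0.1,1,0,20],
    [0,0,0,-0.1,1,0,20]
  ]
}}

```text
t: 8.15
tool_pos: [0.5491, 0.163, 0.1651]
orientation: [-0.192, -3.136, -0.0]
force: [-0.8, -0.9, -0.6]
opening: 0.0282
gripper_force: 20.0
```

Emit:
{"api": "move_arm", "payload": {
  "plan": [
    [0,0,0,0,1,0.5,20],
    [0,0,0,0,1,0.5,20],
    [0,0,0,0,1,0.5,20],
    [0,0,0,0,0.76,0.5,20],
    [0,0,0,0,0,0.4,20],
    [0,0,0,0,0,0,20],
    [0,0,0,0,0,0,20],
    [0,0,0,0,0,0,20],
    [0,0,0,0,0,0,20],
    [0,0,0,0,0,0,20]
  ]
}}

```text
t: 9.15
tool_pos: [0.5614, 0.2541, 0.1054]
orientation: [0.191, 3.135, 0.001]
force: [-0.2, -0.2, -0.7]
opening: 0.0278
gripper_force: 20.0
```

```bash
python3 - <<'E'
from h import *
go(down(83.1),[.5625,.2545,.042])
out=[]
for n in('top','scene','wrist'):
    c=cam(n); np.savez(n+'2.npz',**c)
    v,u=np.mgrid[0:480,0:640]; P=world(c,u,v)
    for nm,lo,hi,x,y,rad in(('bar',.11,.16,.5625,.2545,.07),('crS',.0185,.03,.5625,.2545,.068),('crM',.0185,.03,.558,.170,.08)):
        m=(c['z_map']>0)&(P[...,2]>lo)&(P[...,2]<hi)&(np.hypot(P[...,0]-x,P[...,1]-y)<rad)
        d=P[...,1]-y+ (P[...,0]-x)*.123; m&=abs(d)<.03
        if m.sum()>50: r=cv2.minAreaRect(P[m][:,:2].astype(np.float32)*1000); print(n,nm,np.round(r[0],1),np.round(r[1],1),round(r[2],1),np.median(P[m][:,2]),m.sum())
    if n!='wrist': out.append(c['frame'][130:430,100:500] if n=='top' else c['frame'][180:480,220:620])
    else: out.append(cv2.resize(c['frame'],(400,300)))
cv2.imwrite('pics/hold.png',np.vstack([np.hstack(out[:2]),np.hstack([out[2],out[2]*0])])[:,:,::-1])
E
```

```text
t 9.15 turn [ 0.    0.01 -0.01] shift [-0.04  0.02  2.54] q [ 0.34  0.26  1.57  0.    1.31 -1.11] p [0.5614 0.2541 0.1054] open 0.0278 F [-0.2 -0.2 -0.7] 20.0
top bar [560.9 244.2] [ 36.7 104.4] 77.3 0.1244088733709372 146
top crS [562.1 251.2] [ 46.5 127.8] 80.2 0.021455968428689243 119
top crM [558.1 169.4] [ 47.  152.1] 83.4 0.02143640317693296 423
scene bar [568.9 254.4] [95.9 55.5] 8.2 0.12490477299122005 557
scene crS [584.6 253.8] [46.7 84. ] 82.7 0.02212518837082067 327
scene crM [584.3 168.1] [47.5 99.7] 83.0 0.022343105202941693 433
wrist bar [556.3 254.1] [54.7 98.9] 66.3 0.12407901628667371 13452
wrist crS [509.2 261.9] [46.1 20.4] 83.0 0.020615461258237155 901
wrist crM [530.2 173.6] [46.9 98.1] 83.0 0.020588510463591864 2999
```

View pics/hold.png

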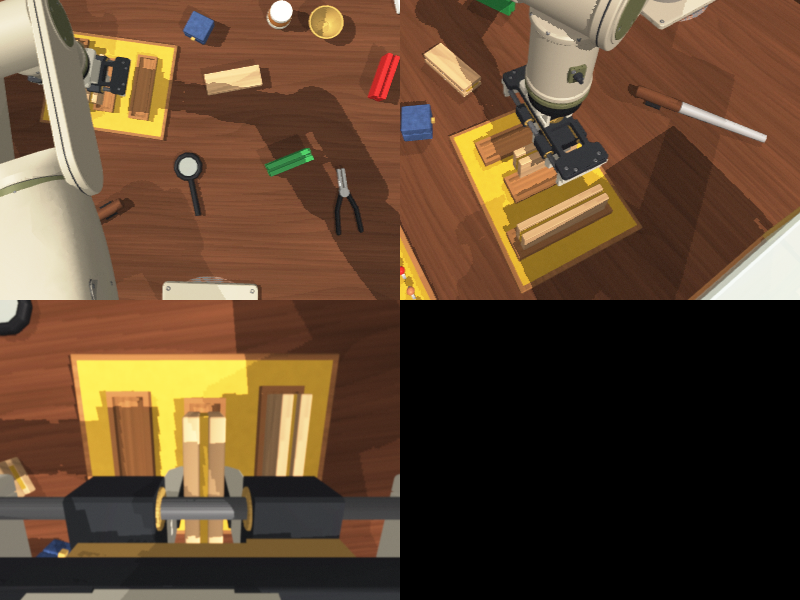

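Top and scene panels: the arm holds the bar over the shorter cradle. Wrist panel: the bar is in line with the cradle (columns about 185–225, and the cradle end sticks out evenly in front at row 405). Next is to lower it.

Emit:
{"api": "move_arm", "payload": {
  "plan": [
    [0,0,0,-0.04,0.03,0.4,20],
    [0,0,0,0,0,0.4,20],
    [0,0,0,0,0,0.4,20],
    [0,0,0,0,0,0.4,20],
    [0,0,0,0,0,0.3,20],
    [0,0,0,0,0,0.2,20],
    [0,0,0,0,0,0.2,20],
    [0,0,0,0,0,0.2,20],
    [0,0,0,0,0,0.06,20],
    [0,0,0,0,0,0,20]
  ]
}}

```text
t: 10.3
tool_pos: [0.5624, 0.2552, 0.0413]
orientation: [0.19, 3.135, 0.0]
force: [-1.7, -0.5, 2.9]
opening: 0.0278
gripper_force: 20.0
```

```bash
python3 - <<'E'
from h import *
go(None,[.5625,.2545,.042])
E
```

```text
t 10.3 turn [0. 0. 0.] shift [-0.01 -0.03 -0.03] q [ 0.34  0.34  1.61  0.    1.2  -1.11] p [0.5624 0.2552 0.0413] open 0.0278 F [-1.7 -0.5  2.9] 20.0
```

Emit:
{"api": "move_arm", "payload": {
  "plan": [
    [0,0,0,0,0,0,50],
    [0,0,0,0,0,0,50],
    [0,0,0,0,0,0,50],
    [0,0,0,0,0,-0.5,50],
    [0,0,0,0,0,-1,50],
    [0,0,0,0,0,-1,60],
    [0,0,0,0,0,-1,70],
    [0,0,0,0,0,-1,80],
    [0,0,0,0,0,-1,80],
    [0,0,0,0,-1,-1,80]
  ]
}}

```text
t: 11.3
tool_pos: [0.559, 0.2321, 0.2054]
orientation: [0.186, 3.135, 0.002]
force: [1.4, -0.2, -1.0]
opening: 0.0794
gripper_force: 0.0
```

```bash
python3 - <<'E'
from h import *
s=log()
print(s['q'],s['tool_pos'])
L=[json.loads(l) for l in open('log.jsonl')]
from scipy.optimize import least_squares
# planar spherical-wrist model: base height h, shoulder offset a, links L2,L3 (elbow offset e), tool length d
def fk(p,q):
    h,a,L2,L3,e,d=p
    Rz=lambda t:Ro.from_rotvec([0,0,t]); Ry=lambda t:Ro.from_rotvec([0,t,0])
    r1=Rz(q[0]); r2=r1*Ry(q[1]); r3=r2*Ry(q[2]); r4=r3*Rz(q[3]); r5=r4*Ry(q[4]); r6=r5*Rz(q[5])
    return np.array([0,0,h])+r1.apply([a,0,0])+r2.apply([0,0,L2])+r3.apply([e,0,L3])+r6.apply([0,0,d]), r6
f=lambda p:np.concatenate([fk(p,l[0])[0]-l[1] for l in L]+[(p-p0)*1e-4])
p0=np.array([.36,0,.4,.4,0,.3])
r=least_squares(f,p0); print(np.round(r.x,4),np.abs(r.fun).max(),len(L))
print([np.round((fk(r.x,l[0])[1].inv()*Ro.from_rotvec(l[2])).as_rotvec(),3) for l in L[::3]])
E
```

```text
[ 3.08256769e-01  1.54497048e-01  1.50604973e+00  9.45559208e-04
  1.47935019e+00 -1.14418812e+00] [0.55900603 0.23208602 0.20539404]
[4.5716e+00 6.0000e-04 3.6050e-01 5.5740e-01 7.9600e-02 4.5932e+00] 0.05030357146149242 8
[array([-0.   , -0.   ,  1.571]), array([-0.   , -0.   ,  1.571]), array([-0.   , -0.   ,  1.571])]
```

```bash
python3 - <<'E'
from h import *
L=[json.loads(l) for l in open('log.jsonl')]
A=[];b=[];
for q,p,o in L:
    s=q[1]+q[2]; r=np.hypot(p[0],p[1]); print(np.round(q,4),round(r,4),round(p[2],4),round(np.arctan2(p[1],p[0])-q[0],4))
    A+= [[1,0,np.sin(q[1]),np.sin(s),np.cos(s)],[0,1,np.cos(q[1]),np.cos(s),-np.sin(s)]]; b+=[r,p[2]]
for cols in([0,1,2,3,4],[1,2,3,4],[1,2,3],[0,1,2,3]):
    x,res,_,sv=np.linalg.lstsq(np.array(A)[:,cols],b,rcond=None); print(cols,x,np.abs(np.array(A)[:,cols]@x-b).max())
E
```

```text
[-1.2974  0.1311  1.4892  0.      1.523  -0.0854] 0.5995 0.2287 0.0855
[-1.2974  0.1311  1.4892  0.      1.523  -0.0854] 0.5995 0.2287 0.0855
[-6.9190e-01  8.3800e-02  1.6778e+00 -3.0000e-04  1.3813e+00 -1.0624e+00] 0.5644 0.154 0.0906
[-6.9240e-01  7.3000e-02  1.6657e+00  1.0000e-04  1.4025e+00 -1.0617e+00] 0.5647 0.1665 0.0908
[-6.9240e-01  7.3000e-02  1.6657e+00  1.0000e-04  1.4025e+00 -1.0617e+00] 0.5647 0.1665 0.0908
[ 0.3418  0.2608  1.572   0.      1.3077 -1.1072] 0.6163 0.1054 0.0832
[ 0.343   0.3373  1.6058  0.      1.1978 -1.107 ] 0.6176 0.0413 0.083
[ 3.0830e-01  1.5450e-01  1.5060e+00  9.0000e-04  1.4794e+00 -1.1442e+00] 0.6053 0.2054 0.0853
[0, 1, 2, 3, 4] [ 0.00220703 -0.05001866  0.36866952  0.55311246  0.05952209] 0.0007795619398590636
[1, 2, 3, 4] [-0.05015447  0.36901421  0.55525846  0.05936418] 0.0007820280660626455
[1, 2, 3] [-0.06167418  0.32113065  0.55270811] 0.005497945333606147
[0, 1, 2, 3] [-3.16688276e-05 -6.16756861e-02  3.21137422e-01  5.52739005e-01] 0.005497876062181217
```

```bash
python3 - <<'E'
from h import *
go(down(11.8),[.5762,-.0225,.12])
E
```

```text
t 11.3 turn [ 0.02  0.   11.9 ] shift [-10.11  -1.41   3.42] q [ 0.31  0.15  1.51  0.    1.48 -1.14] p [0.559  0.2321 0.2054] open 0.0794 F [ 1.4 -0.2 -1. ] 0.0
```

Emit:
{"api": "move_arm", "payload": {
  "plan": [
    [0,0,1,0,0,0,80],
    [0,0,1,0,0,0,80],
    [0,0,1,0,0,0,80],
    [0,0,1,0,0,0,80],
    [0,0,1,0,0,0,80],
    [0,0,1,0,0,0,80],
    [0,0,1,0,0,0,80],
    [0,0,1,0,0,0,80],
    [0,0,1,0,0,0,80],
    [0,0,1,0,0,0,80]
  ]
}}

```text
t: 12.3
tool_pos: [0.5592, 0.2303, 0.2043]
orientation: [1.737, 2.617, 0.001]
force: [-0.3, -0.0, -0.2]
opening: 0.0802
gripper_force: 0.0
```

Emit:
{"api": "move_arm", "payload": {
  "plan": [
    [0,0,1,0,0,0,80],
    [0,0,0.9,0,0,0,80],
    [0,0,0,-1,0,0,80],
    [0,0,0,-1,0,0,80],
    [0,0,0,-1,0,0,80],
    [0,0,0,-1,-0.2,0,80],
    [0,0,0,-1,-0.2,0,80],
    [0,0,0,-1,-0.2,0,80],
    [0,0,0,-1,-0.2,0,80],
    [0,0,0,-1,-0.2,0,80]
  ]
}}

```text
t: 13.3
tool_pos: [0.5751, 0.0283, 0.2043]
orientation: [1.983, 2.435, 0.001]
force: [0.0, -1.3, -0.4]
opening: 0.0804
gripper_force: 0.0
```

Emit:
{"api": "move_arm", "payload": {
  "plan": [
    [0,0,0,-1,-0.2,0.6,80],
    [0,0,0,-1,-0.2,0.6,80],
    [0,0,0,-0.1,0,0.6,80],
    [0,0,0,0,0,0.6,80],
    [0,0,0,0,0,0.6,80],
    [0,0,0,0,0,0.4,80],
    [0,0,0,0,0,0,80],
    [0,0,0,0,0,0,80],
    [0,0,0,0,0,0,80],
    [0,0,0,0,0,0,80]
  ]
}}

```text
t: 14.3
tool_pos: [0.5766, -0.024, 0.1191]
orientation: [1.983, 2.435, 0.001]
force: [-0.1, -0.0, 0.5]
opening: 0.0801
gripper_force: 0.0
```

```bash
python3 - <<'E'
from h import *
go(down(11.8),[.5762,-.0225,.0155])
for n in('wrist','top'):
    c=cam(n); np.savez(n+'3.npz',**c)
    v,u=np.mgrid[0:480,0:640]; P=world(c,u,v)
    for nm,lo,hi,x,y,rad in(('mid',.02,.035,.58,-.042,.08),('short',.05,.07,.5625,.2545,.06)):
        m=(c['z_map']>0)&(P[...,2]>lo)&(P[...,2]<hi)&(np.hypot(P[...,0]-x,P[...,1]-y)<rad)
        if nm=='short': m&=abs(P[...,1]-y+(P[...,0]-x)*.123)<.03
        if m.sum()>50: r=cv2.minAreaRect(P[m][:,:2].astype(np.float32)*1000); print(n,nm,np.round(r[0],1),np.round(r[1],1),round(r[2],1),np.median(P[m][:,2]),m.sum())
E
```

```text
t 14.3 turn [ 0.01  0.01 -0.02] shift [ 0.06 -0.    4.14] q [-0.13  0.15  1.68  0.    1.32 -0.33] p [ 0.5766 -0.024   0.1191] open 0.0801 F [-0.1 -0.   0.5] 0.0
wrist mid [576.6 -29.7] [ 48.1 106. ] 11.5 0.026620690521527338 8508
top mid [578.9 -36.6] [ 47.6 116.7] 11.8 0.027340671778910197 177
top short [563.4 253.7] [ 29.1 104.9] 82.6 0.06056739219005236 613
```

Short bar: its top is at 60.6 mm, the same as the long bar reads, so it is seated. Descend on the middle bar and grip.

Emit:
{"api": "move_arm", "payload": {
  "plan": [
    [0,0,0,0,0,0.7,80],
    [0,0,0,0,0,0.7,80],
    [0,0,0,0,0,0.7,80],
    [0,0,0,0,0,0.7,80],
    [0,0,0,0,0,0.6,80],
    [0,0,0,0,0,0.4,80],
    [0,0,0,0,0,0.3,80],
    [0,0,0,0,0,0,80],
    [0,0,0,0,0,0,30],
    [0,0,0,0,0,0,30]
  ],
  "force": 30
}}

```text
t: 15.4
tool_pos: [0.5767, -0.0242, 0.0166]
orientation: [1.983, 2.435, 0.001]
force: [-0.1, 1.0, 0.2]
opening: 0.0685
gripper_force: 0.0
```

Emit:
{"api": "move_arm", "payload": {
  "plan": [
    [0,0,0,0,0,0,30],
    [0,0,0,0,0,0,30],
    [0,0,0,0,0,0,30],
    [0,0,0,0,0,-0.4,30],
    [0,0,0,0,0,-1,30],
    [0,0,0,0,0,-1,30],
    [0,0,0,0,0,-1,30],
    [0,0,0,0,0,-1,30],
    [0,0,0,0,0,-1,30],
    [0,0,0,0,0,-1,30]
  ]
}}

```text
t: 16.4
tool_pos: [0.5757, -0.024, 0.1774]
orientation: [1.984, 2.436, 0.0]
force: [0.1, -0.1, -1.3]
opening: 0.0479
gripper_force: 30.0
```

```bash
python3 - <<'E'
from h import *
go(down(11.8),[.5762,-.0225,.17])
E
```

```text
t 16.4 turn [ 0.    0.   -0.02] shift [0.06 0.03 0.29] q [-0.13  0.1   1.62  0.    1.42 -0.33] p [ 0.5757 -0.024   0.1774] open 0.0479 F [ 0.1 -0.1 -1.3] 30.0
```

Emit:
{"api": "move_arm", "payload": {
  "plan": [
    [0,1,0,0,0,0,30],
    [0,1,0,0,0,0,30],
    [0,1,0,0,0,0,30],
    [0,1,0,0,0,0,30],
    [0,1,0,0,0,0,30],
    [0,1,0,0,0,0,30],
    [0,1,0,0,0,0,30],
    [0,0,0,0,0,0,30],
    [0,0,0,0,0,0,30],
    [0,0,0,0,0,0,30]
  ]
}}

```text
t: 17.4
tool_pos: [0.5763, -0.0238, 0.1766]
orientation: [-1.583, -1.947, -0.606]
force: [0.7, 0.3, -1.1]
opening: 0.0477
gripper_force: 30.0
```

```bash
cat > kin.py <<'E'
from h import *
from scipy.optimize import least_squares
def fk(p,q,full=False):
    h,a,L2,L3,e,d,o1,o4,o5=p   # lateral offsets before q4, between q4/q5, after q5 n/a
    Rz=lambda t:Ro.from_rotvec([0,0,t]); Ry=lambda t:Ro.from_rotvec([0,t,0])
    r1=Rz(q[0]); r2=r1*Ry(q[1]); r3=r2*Ry(q[2]); r4=r3*Rz(q[3]); r5=r4*Ry(q[4]); r6=r5*Rz(q[5]+np.pi/2)
    el=np.array([0,0,h])+r1.apply([a,0,0])+r2.apply([0,0,L2])
    w=el+r3.apply([e,o1,L3]); t=w+r4.apply([0,o4,0])+r5.apply([o5,0,0])+r6.apply([0,0,d])
    return (t,r6,el,w) if full else (t,r6)
def fit():
    L=[json.loads(l) for l in open('log.jsonl')]
    p0=np.array([.25,0,.37,.55,.06,.3,0,.05,0])
    f=lambda p:np.concatenate([(fk(p,l[0])[0]-l[1])*1e3 for l in L]+[(p-p0)*np.array([0.01,5,.01,.01,.01,.01,1,.01,3.])])
    r=least_squares(f,p0); return r.x,np.abs(r.fun[:3*len(L)]).max()
LO=np.array([-2.96,-.89,.02,-1.34,0,-2.66]);HI=np.array([2.96,2.26,2.5,4.48,2.73,2.66])
def ik(p,R,t,q0):
    def f(q):
        a,r=fk(p,q); return np.r_[(a-t)*10,(r.inv()*Ro.from_matrix(R)).as_rotvec()*3]
    r=least_squares(f,np.clip(q0,LO+.01,HI-.01),bounds=(LO,HI)); return r.x,np.abs(r.fun).max()
E
python3 - <<'E'
from kin import *
s=log(); print(np.round(s['q'],3),s['tool_pos'],s['opening'],s['t'])
p,e=fit(); print(np.round(p,4),e)
print((fk(p,s['q'])[1].inv()*Ro.from_rotvec(s['orientation'])).as_rotvec())
E
```

```text
[-0.474  0.442  1.389  0.561  1.784 -0.693] [ 0.57628966 -0.02376987  0.17661953] 0.047670615628965504 17.4
[ 0.3181 -0.0007  0.3691  0.5534  0.0616  0.3665  0.0506  0.0006 -0.0007] 0.0016945711188709467
[-2.22044605e-16  2.77555756e-16 -2.22044605e-16]
```

```bash
cat > plan.py <<'E'
from kin import *
p,_=fit()
def tilt(az,th):
    "tool pointing th deg from down towards azimuth az, tool x up-ish"
    a=np.radians(az);t=np.radians(th); z=np.array([np.sin(t)*np.cos(a),np.sin(t)*np.sin(a),-np.cos(t)])
    x=np.array([np.cos(t)*np.cos(a),np.cos(t)*np.sin(a),np.sin(t)]); return np.stack([x,np.cross(z,x),z],1)
E
python3 - <<'E'
from plan import *
# wrist thickness from scene picture while holding
c=dict(np.load('scene2.npz')); v,u=np.mgrid[0:480:2,0:640:2]; P=world(c,u,v)
q=[.3418,.2608,1.572,0,1.3077,-1.1072]; t,r,el,w=fk(p,q,True); print('w',w,'el',el)
D=P-w; h=D[...,2]; rad=np.hypot(D[...,0],D[...,1])
for lo in np.arange(-.3,.16,.04):
    m=(h>lo)&(h<lo+.04)&(rad<.13)&(c['z_map'][::2,::2]>0); 
    if m.sum()>20: print(round(lo,2),m.sum(),np.round(np.percentile(rad[m],[5,50,95]),3))
c=dict(np.load('top0.npz')); v,u=np.mgrid[0:480:2,0:640:2]; P=world(c,u,v)
ok=(P[...,2]>.01)&(P[...,2]<.2)&(P[...,0]>.25)&(np.hypot(P[...,0]-.58,P[...,1]+.042)>.08)&(np.hypot(P[...,0]-.466,P[...,1]+.319)>.07)
O=P[ok]; O=O[abs(O[:,1])<.62]
def clear(q):
    t,r,el,w=fk(p,q,True); Z=r.as_matrix()[:,2]; Y=r.as_matrix()[:,1]
    S=[w+(el-w)*k for k in np.linspace(0,.5,8)]+[w+Z*k for k in np.linspace(0,.2,5)]+[t-Z*k+Y*l for k in(.08,.12,.16) for l in(-.09,-.045,0,.045,.09)]
    S=np.array(S); return np.linalg.norm(S[:,None]-O[None],axis=2).min(), S[:,2].min()
s=read_state(); res=[]
for x in np.arange(.4,.8,.05):
  for y in np.arange(-.3,.05,.05):
    if np.linalg.norm(O[:,:2]-[x,y],axis=1).min()<.05: continue
    good={}
    for d in range(0,181,15):
        qs=s['q'];bad=0
        for th,z in((30,.2),(60,.2),(90,.2),(90,.0836)):
            qs,e=ik(p,tilt(d,th),np.array([x,y,z]),qs); bad=max(bad,e)
        if bad<.02 and qs[4]>.25: good[d]=(clear(qs),qs)
    for d in good:
        for d2 in(d-90,d+90):
            if d2 in good: res.append((min(good[d][0][0],good[d2][0][0]),round(x,2),round(y,2),d,d2,np.round(good[d][1],2),np.round(good[d2][1],2)))
res.sort(key=lambda a:-a[0])
for r in res[:10]: print(r)
E
```

```text
w [0.56057272 0.25313233 0.47189833] el [0.08896737 0.03165133 0.67473618]
-0.3 419 [0.025 0.045 0.094]
-0.26 613 [0.024 0.076 0.097]
-0.22 128 [0.035 0.039 0.047]
-0.18 296 [0.042 0.044 0.046]
-0.14 327 [0.042 0.043 0.049]
-0.1 397 [0.042 0.043 0.046]
-0.06 443 [0.03  0.045 0.078]
-0.02 1365 [0.047 0.068 0.114]
0.02 2969 [0.017 0.053 0.105]
0.06 721 [0.065 0.095 0.126]
(np.float64(0.0401594972614527), np.float64(0.55), np.float64(-0.0), 30, 120, array([-0.84,  0.55,  2.3 ,  1.77,  1.51, -1.29]), array([-0.47,  1.29,  0.82,  0.9 ,  2.37, -0.83]))
(np.float64(0.0401594972614527), np.float64(0.55), np.float64(-0.0), 120, 30, array([-0.47,  1.29,  0.82,  0.9 ,  2.37, -0.83]), array([-0.84,  0.55,  2.3 ,  1.77,  1.51, -1.29]))
(np.float64(0.03559990484514355), np.float64(0.65), np.float64(-0.15), 15, 105, array([-0.82,  0.63,  2.1 ,  2.02,  1.38, -1.21]), array([-0.65,  1.75,  0.02,  1.32,  2.46, -0.32]))
(np.float64(0.03559990484514355), np.float64(0.65), np.float64(-0.15), 105, 15, array([-0.65,  1.75,  0.02,  1.32,  2.46, -0.32]), array([-0.82,  0.63,  2.1 ,  2.02,  1.38, -1.21]))
(np
[... 382 characters left out ...]
46274327), np.float64(0.45), np.float64(-0.0), 90, 180, array([-0.77,  0.87,  1.6 ,  0.92,  2.02, -1.05]), array([-0.06,  1.34,  0.73, -0.13,  2.64, -1.69]))
(np.float64(0.03488635346274327), np.float64(0.45), np.float64(-0.0), 180, 90, array([-0.06,  1.34,  0.73, -0.13,  2.64, -1.69]), array([-0.77,  0.87,  1.6 ,  0.92,  2.02, -1.05]))
(np.float64(0.03480425275849446), np.float64(0.45), np.float64(-0.0), 75, 165, array([-0.89,  0.76,  1.81,  1.02,  1.89, -1.1 ]), array([-0.18,  1.32,  0.77,  0.16,  2.62, -1.43]))
(np.float64(0.03480425275849446), np.float64(0.45), np.float64(-0.0), 165, 75, array([-0.18,  1.32,  0.77,  0.16,  2.62, -1.43]), array([-0.89,  0.76,  1.81,  1.02,  1.89, -1.1 ]))
```

```bash
python3 - <<'E'
from plan import *
s=read_state()
c=dict(np.load('top0.npz')); v,u=np.mgrid[0:480:2,0:640:2]; P=world(c,u,v)
ok=(P[...,2]>.01)&(P[...,2]<.2)&(P[...,0]>.25)&(np.hypot(P[...,0]-.58,P[...,1]+.042)>.08)&(np.hypot(P[...,0]-.466,P[...,1]+.319)>.07)
O=P[ok]; O=O[abs(O[:,1])<.62]
def clear(q):
    t,r,el,w=fk(p,q,True); Z=r.as_matrix()[:,2]; Y=r.as_matrix()[:,1]
    S=[w+(el-w)*k for k in np.linspace(0,.5,8)]+[w+Z*k for k in np.linspace(0,.2,5)]+[t-Z*k+Y*l for k in(.08,.12,.16) for l in(-.09,-.045,0,.045,.09)]
    S=np.array(S); return round(np.linalg.norm(S[:,None]-O[None],axis=2).min(),3), round(S[:,2].min(),3)
def path(poses,q,name):
    E=0;J=0;m5=9
    for R,t in poses:
        qn,e=ik(p,R,np.array(t),q); E=max(E,e);J=max(J,abs(qn-q).max());m5=min(m5,qn[4]);q=qn
    print(name,'err',round(E,3),'step',round(J,2),'minq5',round(m5,2),np.round(q,2),clear(q)); return q
q0,_=ik(p,tilt(101.8,0),np.array([.577,-.024,.12]),s['q'])
qa=path([(tilt(101.8,th),(.577,-.024,.12)) for th in range(0,-31,-6)]+[(tilt(101.8,-30),(.577,-.024,.017))],q0,'grasp-30')
for x,y in((.577,-.024),(.55,-.05),(.5,-.05),(.5,0),(.6,-.1)):
  print(x,y)
  qb=path([(tilt(101.8,th),(x,y,.15)) for th in range(-30,61,6)]+[(tilt(101.8,60),(x,y,.084))],qa,'stand')
  for d2 in(11.8,191.8):
    sg=-1 if d2<90 else 1
    qc=path([(tilt(101.8,th),(x,y,.25)) for th in (60,30,0)]+[(tilt(101.8+sg*k,0),(x,y,.25)) for k in range(0,91,6)]+[(tilt(d2,th),(x,y,.25)) for th in range(0,61,6)]+[(tilt(d2,60),(x,y,.084))],qb,'regrasp %g'%d2)
    qd=path([(tilt(d2,th),(x,y,.2)) for th in range(60,-31,-6)],qc,'turned')
    D=-7 if d2<90 else 173
    for D in(-7,173):
      n=20; path([(tilt(d2+(D-d2)*k/n,-30),(x+(.56-x)*k/n,y+(.17-y)*k/n,.2)) for k in range(n+1)]+[(tilt(D,-30),(.56,.17,.042))],qd,'place %g'%D)
E
```

```text
grasp-30 err 0.0 step 0.16 minq5 1.11 [ 0.19  0.31  1.79 -0.59  1.11  0.27] (np.float64(0.045), np.float64(0.086))
0.577 -0.024
stand err 0.0 step 0.21 minq5 1.3 [-0.55  0.78  1.27  0.72  1.87 -0.83] (np.float64(0.091), np.float64(0.124))
regrasp 11.8 err 0.13 step 0.83 minq5 0.63 [-0.52 -0.22  2.5   1.6   0.63 -0.47] (np.float64(0.136), np.float64(0.122))
turned err 0.088 step 0.66 minq5 0.7 [-0.05  0.6   1.05 -0.14  2.    1.29] (np.float64(0.225), np.float64(0.269))
place -7 err 0.0 step 0.24 minq5 1.76 [0.13 0.74 1.15 0.13 1.76 1.81] (np.float64(0.081), np.float64(0.111))
place 173 err 0.0 step 0.33 minq5 0.62 [ 0.35 -0.08  2.17 -0.4   0.62 -0.82] (np.float64(0.08), np.float64(0.111))
regrasp 191.8 err 0.0 step 0.43 minq5 1.56 [-0.01  1.28  0.47 -0.28  2.41 -1.9 ] (np.float64(0.088), np.float64(0.124))
turned err 0.0 step 0.13 minq5 0.97 [-0.28 -0.39  2.11  0.29  0.97 -2.17] (np.float64(0.26), np.float64(0.269))
place -7 err 0.0 step 0.35 minq5 0.91 [0.13 0.74 1.15 0.13 1.76 1.81] (np.float64(0.081), np.float64(0.111))
place 173 err 0.0 step 0.33 minq5 0.62 [ 0.35 -0.08  2.17 -0.4
[... 3498 characters left out ...]
 np.float64(0.269))
place -7 err 0.0 step 0.24 minq5 1.76 [0.13 0.74 1.15 0.13 1.76 1.81] (np.float64(0.081), np.float64(0.111))
place 173 err 0.0 step 0.33 minq5 0.62 [ 0.35 -0.08  2.17 -0.4   0.62 -0.82] (np.float64(0.08), np.float64(0.111))
regrasp 191.8 err 0.0 step 0.41 minq5 1.56 [-0.09  1.41  0.25 -0.42  2.47 -2.06] (np.float64(0.071), np.float64(0.124))
turned err 0.0 step 0.18 minq5 0.99 [-0.43 -0.26  2.01  0.36  0.99 -2.35] (np.float64(0.247), np.float64(0.269))
place -7 err 0.0 step 0.36 minq5 0.89 [0.13 0.74 1.15 0.13 1.76 1.81] (np.float64(0.081), np.float64(0.111))
place 173 err 0.0 step 0.33 minq5 0.62 [ 0.35 -0.08  2.17 -0.4   0.62 -0.82] (np.float64(0.08), np.float64(0.111))
```

Fully horizontal regrasps would bring the wrist close to the table. So I'll put the bar down flat a bit nearer and regrip it tilted −30°. Then I can stand it on end with the tool at +60°, regrip it across its thickness from 191.8°, and turn it to −30° for placing.

Emit:
{"api": "move_arm", "payload": {
  "plan": [
    [0,-1,0,0,0,0,30],
    [0,-1,0,0,0,0,30],
    [0,-1,0,0,0,0,30],
    [0,-1,0,0,0,0,30],
    [0,-1,0,0,0,0,30],
    [0,-1,0,0,0,0,30],
    [0,-1,0,0,0,0,30],
    [0,0,0,-0.1,-0.7,0.8,30],
    [0,0,0,-0.1,-0.7,0.8,30],
    [0,0,0,-0.06,-0.54,0.8,30]
  ]
}}

```text
t: 18.4
tool_pos: [0.5298, -0.0391, 0.117]
orientation: [1.977, 2.436, 0.002]
force: [0.8, -0.5, -1.3]
opening: 0.0476
gripper_force: 30.0
```

Emit:
{"api": "move_arm", "payload": {
  "plan": [
    [0,0,0,0,0,0.8,30],
    [0,0,0,0,0,0.8,30],
    [0,0,0,0,0,0.8,30],
    [0,0,0,0,0,0.6,30],
    [0,0,0,0,0,0.5,30],
    [0,0,0,0,0,0.3,30],
    [0,0,0,0,0,0.1,30],
    [0,0,0,0,0,0,30],
    [0,0,0,0,0,0,30],
    [0,0,0,0,0,0,30]
  ]
}}

```text
t: 19.4
tool_pos: [0.5304, -0.0404, 0.0189]
orientation: [1.983, 2.435, 0.001]
force: [0.0, 0.3, -0.5]
opening: 0.0474
gripper_force: 30.0
```

```bash
python3 - <<'E'
from plan import *
go(down(11.8),[.53,-.04,.0166])
E
```

```text
t 19.4 turn [ 0.01  0.   -0.02] shift [ 0.02 -0.01  0.09] q [-0.17  0.16  1.86  0.    1.12 -0.38] p [ 0.5304 -0.0404  0.0189] open 0.0474 F [ 0.   0.3 -0.5] 30.0
```

Emit:
{"api": "move_arm", "payload": {
  "plan": [
    [0,0,0,0,0,0.1,30],
    [0,0,0,0,0,0,72],
    [0,0,0,0,0,0,72],
    [0,0,0,0,0,-0.4,72],
    [0,0,0,0,0,-0.8,72],
    [0,-1,0,0,0,0,72],
    [0,-1,0,0,0,0,72],
    [0,-1,0,0,0,0,72],
    [0,-1,0,0,0,0,72],
    [0,-1,0,0,0,0,72]
  ]
}}

```text
t: 20.4
tool_pos: [0.531, -0.04, 0.0477]
orientation: [1.702, 2.087, -0.456]
force: [-0.0, 0.3, 0.1]
opening: 0.0725
gripper_force: 0.0
```

Emit:
{"api": "move_arm", "payload": {
  "plan": [
    [0,0,0,0,0,0,72],
    [0,0,0,0.2,0,0.35,72],
    [0,0,0,0.2,0,0.35,72],
    [0,0,0,0.2,0,0.34,72],
    [0,0,0,0,0,0,72],
    [0,0,0,0,0,0,30],
    [0,0,0,0,0,0,30],
    [0,0,0,0,0,0,30],
    [0,0,0,0,0,0,30],
    [0,0,0,0,0,0,30]
  ]
}}

```text
t: 21.4
tool_pos: [0.5298, -0.0403, 0.0158]
orientation: [1.704, 2.093, -0.457]
force: [-0.3, -0.9, 0.1]
opening: 0.0477
gripper_force: 30.0
```

```bash
python3 - <<'E'
from plan import *
go(tilt(101.8,-30),[.53,-.04,.15])
c=cam('scene'); save(c,'s4.png')
E
```

```text
t 21.4 turn [-0.01  0.   -0.02] shift [-2.68  0.01 -4.65] q [ 0.18  0.2   1.93 -0.6   1.08  0.28] p [ 0.5298 -0.0403  0.0158] open 0.0477 F [-0.3 -0.9  0.1] 30.0
```

View pics/s4.png

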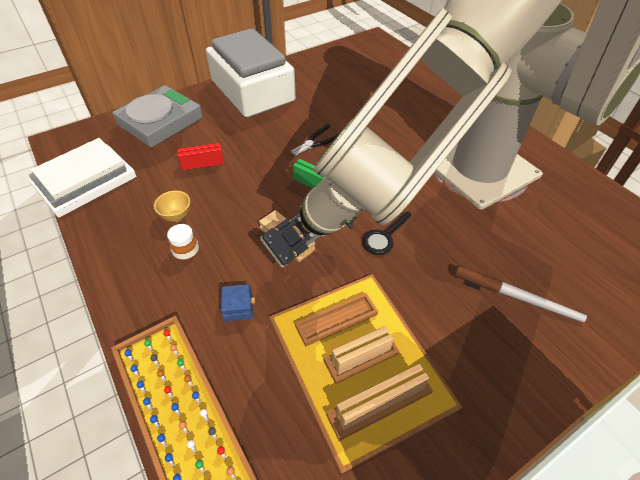

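The picture shows the tilted gripper on the flat bar near (285,240). The short bar stands in its cradle at (362,350), and nothing else has moved. Lift and turn the bar onto its end.

Emit:
{"api": "move_arm", "payload": {
  "plan": [
    [0,0,0,-0.5,0,-0.9,30],
    [0,0,0,-0.5,0,-0.9,30],
    [0,0,0,-0.5,0,-0.9,30],
    [0,0,0,-0.5,0,-0.9,30],
    [0,0,0,-0.5,0,-0.9,30],
    [0,1,0,0,0,0,30],
    [0,1,0,0,0,0,30],
    [0,1,0,0,0,0,30],
    [0,1,0,0,0,0,30],
    [0,1,0,0,0,0,30]
  ],
  "force": 40
}}

```text
t: 22.45
tool_pos: [0.5297, -0.0379, 0.1451]
orientation: [-1.982, -2.435, -0.006]
force: [0.4, -0.4, -1.8]
opening: 0.0476
gripper_force: 40.0
```

Emit:
{"api": "move_arm", "payload": {
  "plan": [
    [0,1,0,0,0,0,30],
    [0,1,0,0,0,0,30],
    [0,1,0,0,0,0,30],
    [0,1,0,0,0,0,30],
    [0,1,0,0,0,0,30],
    [0,1,0,0,0,0,30],
    [0,1,0,0,0,0,30],
    [0,1,0,0,0,0,30],
    [0,1,0,0,0,0,30],
    [0,1,0,0,0,0,30]
  ]
}}

```text
t: 23.45
tool_pos: [0.5295, -0.0387, 0.1444]
orientation: [-1.39, -1.706, -0.806]
force: [0.1, 0.9, -1.6]
opening: 0.0476
gripper_force: 40.0
```

```bash
python3 - <<'E'
from plan import *
go(tilt(101.8,60),[.53,-.04,.0836])
c=cam('top'); v,u=np.mgrid[0:480,0:640]; P=world(c,u,v)
c=cam('scene'); save(c,'s5.png')
E
```

```text
t 23.45 turn [ 0.03 -0.03 -0.01] shift [-2.13  0.01  1.17] q [-0.61  0.62  1.4   0.69  1.93 -0.84] p [ 0.5295 -0.0387  0.1444] open 0.0476 F [ 0.1  0.9 -1.6] 40.0
```

View pics/s5.png

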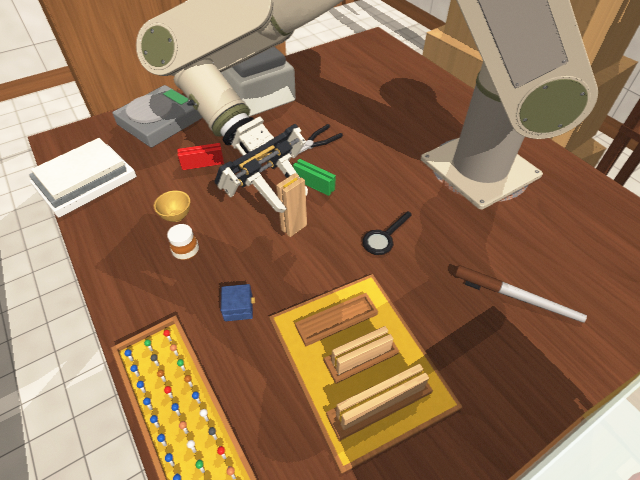

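The bar hangs upright in the gripper at (293,205), clear of everything. Lower it to the table.

Emit:
{"api": "move_arm", "payload": {
  "plan": [
    [0,0,0,-0.4,0,0.22,30],
    [0,0,0,-0.4,0,0.22,30],
    [0,0,0,-0.4,0,0.22,30],
    [0,0,0,-0.4,0,0.22,30],
    [0,0,0,-0.3,0,0.17,30],
    [0,0,0,-0.1,0,0.06,30],
    [0,0,0,-0.06,0,0.03,30],
    [0,0,0,0,0,0,30],
    [0,0,0,0,0,0,30],
    [0,0,0,0,0,0,30]
  ]
}}

```text
t: 24.55
tool_pos: [0.5297, -0.0394, 0.0858]
orientation: [-1.392, -1.709, -0.804]
force: [-0.2, 1.0, -0.2]
opening: 0.0478
gripper_force: 40.0
```

```bash
python3 - <<'E'
from plan import *
go(tilt(101.8,60),[.53,-.04,.0836])
c=cam('scene'); v,u=np.mgrid[0:480,0:640]; P=world(c,u,v)
m=(np.hypot(P[...,0]-.53,P[...,1]+.04)<.06)&(P[...,2]>.004)&(P[...,2]<.04); print('low',np.percentile(P[m][:,2],[0,5]),P[m].mean(0),m.sum())
m=(np.hypot(P[...,0]-.53,P[...,1]+.04)<.03)&(P[...,2]>.11)&(P[...,2]<.145); r=cv2.minAreaRect(P[m][:,:2].astype(np.float32)*1000); print('top',r,np.percentile(P[m][:,2],[5,50,95]),m.sum())
E
```

```text
t 24.55 turn [ 0.02  0.01 -0.01] shift [-0.09  0.01  0.02] q [-0.61  0.7   1.39  0.67  1.87 -0.9 ] p [ 0.5297 -0.0394  0.0858] open 0.0478 F [-0.2  1.  -0.2] 40.0
low [0.00403245 0.00546138] [ 0.53559222 -0.02622     0.02249167] 270
top ((530.9281005859375, -35.66659927368164), (48.74667739868164, 30.126007080078125), 12.603328704833984) [0.11297344 0.13114472 0.13410424] 439
```

Emit:
{"api": "move_arm", "payload": {
  "plan": [
    [0,0,0,-0.04,0,0.02,30],
    [0,0,0,-0.04,0,0.02,30],
    [0,0,0,-0.02,0,0.01,30],
    [0,0,0,-0.02,0,0.01,30],
    [0,0,0,0,0,0,30],
    [0,0,0,0,0,0,30],
    [0,0,0,0,0,0,30],
    [0,0,0,0,0,0,30],
    [0,0,0,0,0,0,30],
    [0,0,0,0,0,0,30]
  ]
}}

```text
t: 25.6
tool_pos: [0.5296, -0.0395, 0.0836]
orientation: [-1.39, -1.709, -0.805]
force: [-1.9, -1.0, 8.9]
opening: 0.0477
gripper_force: 40.0
```

```bash
python3 - <<'E'
from plan import *
go(tilt(101.8,60),[.53,-.04,.0836])
E
```

```text
t 25.6 turn [ 0.02 -0.01  0.  ] shift [-0.01  0.01 -0.02] q [-0.61  0.71  1.39  0.67  1.87 -0.9 ] p [ 0.5296 -0.0395  0.0836] open 0.0477 F [-1.9 -1.   8.9] 40.0
```

Contact with the table reads 9 N. Release and back out along the fingers.

Emit:
{"api": "move_arm", "payload": {
  "plan": [
    [0,0,0,0.03,0,0,30],
    [0,0,0,0,0,0,72],
    [0,0,0,0,0,0,72],
    [0,0,0,0,0,0,72],
    [0,0,0,0,0,-0.3,72],
    [0,0,0,0,0,-0.6,72],
    [0,0,0,0,0,-1,72],
    [0,0,0,0,0,-1,72],
    [0,0,0,0,0,-1,72],
    [0,0,0,0,0,-1,72]
  ]
}}

```text
t: 26.6
tool_pos: [0.5512, -0.145, 0.1452]
orientation: [-1.392, -1.709, -0.804]
force: [0.5, 0.6, 0.0]
opening: 0.072
gripper_force: 0.0
```

```bash
python3 - <<'E'
from plan import *
c=cam('scene'); v,u=np.mgrid[0:480,0:640]; P=world(c,u,v)
m=(np.hypot(P[...,0]-.53,P[...,1]+.035)<.05)&(P[...,2]>.124)&(P[...,2]<.14); r=cv2.minAreaRect(P[m][:,:2].astype(np.float32)*1000); print('top',r,np.percentile(P[m][:,2],[5,50,95]),m.sum())
c=cam('top'); P=world(c,u,v)
m=(np.hypot(P[...,0]-.53,P[...,1]+.035)<.05)&(P[...,2]>.12)&(P[...,2]<.14); 
if m.sum()>20: r=cv2.minAreaRect(P[m][:,:2].astype(np.float32)*1000); print('top',r,np.percentile(P[m][:,2],[5,50,95]),m.sum())
go(tilt(101.8,0),[.53,-.04,.3])
# simulate IK for regrasp: down yaw at retreat place, then az 191.8
s=read_state(); q=s['q']; t0=s['tool_pos']
for nm,R,t in([('d',tilt(101.8,60-6*k),t0+[0,0,.012*k]) for k in range(11)]+[('y',tilt(101.8+6*k,0),t0+[0,0,.12]) for k in range(16)]):
    q,e=ik(p,R,t,q)
    if e>.01: print(nm,e)
print(np.round(q,2))
E
```

```text
top ((530.8610229492188, -36.091835021972656), (49.24851608276367, 29.979637145996094), 11.513749122619629) [0.12547272 0.13018448 0.1323295 ] 290
top ((530.7189331054688, -38.52973937988281), (48.2142219543457, 28.076932907104492), 11.747633934020996) [0.12617905 0.12944456 0.13204756] 289
t 26.7 turn [ 0.05 -9.96 -0.02] shift [ 4.37  0.01 -6.14] q [-0.71  0.8   1.12  0.65  2.06 -0.86] p [ 0.5522 -0.147   0.1465] open 0.072 F [-0.1 -0.7  0.1] 0.0
[-0.35  0.04  1.52 -0.    1.58 -2.13]
```

The bar stands on its end at (530.8,−37), top at 130 mm, in both views. Move around to regrip it across its 28 mm thickness from the far side.

Emit:
{"api": "move_arm", "payload": {
  "plan": [
    [0,-1,0,0,0,-0.6,72],
    [0,-1,0,0,0,-0.6,72],
    [0,-1,0,0,0,-0.6,72],
    [0,-1,0,0,0,-0.6,72],
    [0,-1,0,0,0,-0.6,72],
    [0,-1,0,0,0,-0.6,72],
    [0,-1,0,0,0,-0.6,72],
    [0,-1,0,0,0,-0.6,72],
    [0,-1,0,0,0,-0.6,72],
    [0,-1,0,0,0,-0.6,72]
  ]
}}

```text
t: 27.7
tool_pos: [0.5667, -0.2198, 0.2654]
orientation: [1.981, 2.432, -0.003]
force: [0.4, 0.3, -0.2]
opening: 0.0725
gripper_force: 0.0
```

Emit:
{"api": "move_arm", "payload": {
  "plan": [
    [0,0,-1,0,0,0,72],
    [0,0,-1,0,0,0,72],
    [0,0,-1,0,0,0,72],
    [0,0,-1,0,0,0,72],
    [0,0,-1,0,0,0,72],
    [0,0,-1,0,0,0,72],
    [0,0,-1,0,0,0,72],
    [0,0,-1,0,0,0,72],
    [0,0,-1,0,0,0,72],
    [0,0,-1,0,0,0,72]
  ]
}}

```text
t: 28.7
tool_pos: [0.5664, -0.2192, 0.2639]
orientation: [-0.493, -3.102, -0.0]
force: [0.7, -0.0, -0.6]
opening: 0.072
gripper_force: 0.0
```

```bash
python3 - <<'E'
from plan import *
go(tilt(191.8,0),[.66,-.010,.22])
s=read_state(); q=s['q']; t0=np.array(s['tool_pos'])
for k in range(16):
    q,e=ik(p,tilt(161.8+2*k,0),t0+(np.array([.66,-.01,.22])-t0)*k/15,q)
    if e>.01: print(k,e)
for k in range(11):
    q,e=ik(p,tilt(191.8,6*k),np.array([.66,-.01,.22]),q); print(round(e,3),np.round(q,2))
go(tilt(191.8,60),[.639,-.0158,.1405])
E
```

```text
t 28.7 turn [ 0.   -0.01 -4.98] shift [-5.38  7.43  1.76] q [-0.45  0.14  1.42  0.    1.59 -1.71] p [ 0.5664 -0.2192  0.2639] open 0.072 F [ 0.7 -0.  -0.6] 0.0
0.0 [-0.09  0.3   1.32  0.    1.53 -1.87]
0.0 [-0.08  0.4   1.19 -0.03  1.65 -1.85]
0.0 [-0.06  0.51  1.06 -0.06  1.77 -1.84]
0.0 [-0.05  0.62  0.93 -0.08  1.9  -1.84]
0.0 [-0.04  0.74  0.78 -0.11  2.02 -1.84]
0.0 [-0.03  0.87  0.63 -0.14  2.15 -1.85]
0.0 [-0.02  1.01  0.44 -0.18  2.3  -1.87]
0.0 [-0.01  1.2   0.19 -0.23  2.46 -1.92]
0.092 [-0.01  1.33  0.02 -0.3   2.58 -1.97]
0.234 [ 0.    1.35  0.02 -0.36  2.62 -2.01]
0.374 [ 0.01  1.38  0.02 -0.42  2.67 -2.07]
t 28.7 turn [ 2.61  9.76 -4.51] shift [-6.53  7.37 -1.43] q [-0.45  0.14  1.42  0.    1.59 -1.71] p [ 0.5664 -0.2192  0.2639] open 0.072 F [ 0.7 -0.  -0.6] 0.0
```

```bash
python3 - <<'E'
from plan import *
G=np.array([.533,-.038,.22])
go(tilt(191.8,0),G)
s=read_state(); q=s['q']; t0=np.array(s['tool_pos'])
for k in range(16):
    q,e=ik(p,tilt(161.8+2*k,0),t0+(G-t0)*k/15,q)
    if e>.01: print(k,e)
for k in range(11):
    q,e=ik(p,tilt(191.8,6*k),G,q); print(round(e,3),np.round(q,2))
for z in(.15,.078): q,e=ik(p,tilt(191.8,60),np.array([G[0],G[1],z]),q); print(e,np.round(q,2))
E
```

```text
t 28.7 turn [ 0.   -0.01 -4.98] shift [-0.17  7.37  1.76] q [-0.45  0.14  1.42  0.    1.59 -1.71] p [ 0.5664 -0.2192  0.2639] open 0.072 F [ 0.7 -0.  -0.6] 0.0
0.0 [-0.17 -0.04  1.68 -0.    1.5  -1.94]
0.0 [-0.14  0.06  1.59 -0.04  1.6  -1.92]
0.0 [-0.12  0.16  1.49 -0.07  1.69 -1.9 ]
0.0 [-0.1   0.26  1.39 -0.1   1.79 -1.89]
0.0 [-0.09  0.36  1.29 -0.12  1.89 -1.88]
0.0 [-0.07  0.46  1.2  -0.15  1.98 -1.87]
0.0 [-0.06  0.56  1.1  -0.18  2.08 -1.88]
0.0 [-0.05  0.66  1.01 -0.21  2.18 -1.88]
0.0 [-0.04  0.76  0.92 -0.24  2.27 -1.9 ]
0.0 [-0.03  0.86  0.83 -0.28  2.37 -1.92]
0.0 [-0.03  0.95  0.74 -0.32  2.46 -1.94]
9.263367850564919e-11 [-0.03  1.02  0.76 -0.29  2.37 -1.9 ]
4.522787699912101e-09 [-0.03  1.11  0.75 -0.27  2.29 -1.87]
```

The reach limit rules out a side approach, but straddling the bar from above while tilted works.

Emit:
{"api": "move_arm", "payload": {
  "plan": [
    [0,0,-1,0,0,0,72],
    [0,0,-1,0,0,0,72],
    [0,0,-1,0,0,0,72],
    [0,0,-1,0,0,0,72],
    [0,0,-1,0,0,0,72],
    [0,0,0,0,1,0,72],
    [0,0,0,0,1,0,72],
    [0,0,0,0,1,0,72],
    [0,0,0,-0.1,1,0,72],
    [0,0,0,-0.1,1,0,72]
  ]
}}

```text
t: 29.7
tool_pos: [0.5458, -0.0949, 0.264]
orientation: [0.319, -3.125, -0.0]
force: [0.3, -0.1, -0.0]
opening: 0.0717
gripper_force: 0.0
```

Emit:
{"api": "move_arm", "payload": {
  "plan": [
    [0,0,0,0,1,0,72],
    [0,0,0,0,1,0,72],
    [0,0,0,0,0.37,0,72],
    [0,1,0,0,0,0,72],
    [0,1,0,0,0,0,72],
    [0,1,0,0,0,0,72],
    [0,1,0,0,0,0,72],
    [0,1,0,0,0,0,72],
    [0,1,0,0,0,0,72],
    [0,1,0,0,0,0,72]
  ]
}}

```text
t: 30.7
tool_pos: [0.5347, -0.0384, 0.2643]
orientation: [0.244, -2.395, 0.094]
force: [-0.9, -0.5, 0.3]
opening: 0.0723
gripper_force: 0.0
```

```bash
python3 - <<'E'
from plan import *
go(tilt(191.8,60),[.533,-.0375,.2])
go(tilt(191.8,60),[.533,-.0375,.078])
E
```

```text
t 30.7 turn [ 0.02  2.97 -0.02] shift [-2.2   0.05  1.34] q [-0.05  0.65  0.95 -0.22  2.25 -1.9 ] p [ 0.5347 -0.0384  0.2643] open 0.0723 F [-0.9 -0.5  0.3] 0.0
t 30.7 turn [ 0.02  2.97 -0.02] shift [-6.42  0.05  3.78] q [-0.05  0.65  0.95 -0.22  2.25 -1.9 ] p [ 0.5347 -0.0384  0.2643] open 0.0723 F [-0.9 -0.5  0.3] 0.0
```

Emit:
{"api": "move_arm", "payload": {
  "plan": [
    [0,1,0,0,0,0,72],
    [0,1,0,0,0,0,72],
    [0,1,0,0,0.05,0,72],
    [0,0,0,-0.5,0,0.29,72],
    [0,0,0,-0.5,0,0.29,72],
    [0,0,0,-0.5,0,0.29,72],
    [0,0,0,-0.5,0,0.29,72],
    [0,0,0,-0.5,0,0.29,72],
    [0,0,0,-0.5,0,0.29,72],
    [0,0,0,-0.5,0,0.29,72]
  ]
}}

```text
t: 31.7
tool_pos: [0.5339, -0.0368, 0.1623]
orientation: [0.213, -2.087, 0.123]
force: [0.2, 0.4, 0.3]
opening: 0.072
gripper_force: 0.0
```

```bash
python3 - <<'E'
from plan import *
go(tilt(191.8,60),[.533,-.0375,.078])
v,u=np.mgrid[0:480,0:640]
for n in('scene','wrist'):
    c=cam(n); save(c,n[0]+'6.png'); P=world(c,u,v)
    m=(c['z_map']>0)&(np.hypot(P[...,0]-.53,P[...,1]+.037)<.04)&(P[...,2]>.125)&(P[...,2]<.135)
    if m.sum()>20: print(n,cv2.minAreaRect(P[m][:,:2].astype(np.float32)*1000),m.sum())
a=cv2.imread('pics/s6.png')[80:320,150:450]; b=cv2.imread('pics/w6.png')
cv2.imwrite('pics/c6.png',np.hstack([cv2.resize(a,(400,320)),cv2.resize(b,(400,320))]))
E
```

```text
t 31.7 turn [ 0.02  0.01 -0.01] shift [-2.9  -0.02  1.72] q [-0.03  1.01  0.76 -0.29  2.39 -1.91] p [ 0.5339 -0.0368  0.1623] open 0.072 F [0.2 0.4 0.3] 0.0
scene ((515.2705688476562, -47.956275939941406), (16.426280975341797, 19.830015182495117), 64.22628784179688) 39
wrist ((529.92138671875, -37.4158935546875), (49.01441192626953, 28.065099716186523), 11.532730102539062) 1745
```

View pics/c6.png

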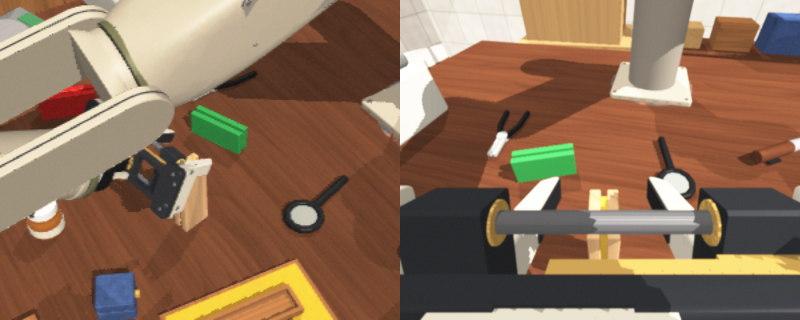

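Left panel: the bar stands below the open fingers. Right panel: it is centred between them (columns 588–620). Lower and close.

Emit:
{"api": "move_arm", "payload": {
  "plan": [
    [0,0,0,-0.5,-0.02,0.3,72],
    [0,0,0,-0.5,0,0.3,72],
    [0,0,0,-0.5,0,0.3,72],
    [0,0,0,-0.5,0,0.3,72],
    [0,0,0,-0.5,0,0.3,72],
    [0,0,0,-0.4,0,0.22,72],
    [0,0,0,0,0,0,72],
    [0,0,0,0,0,0,15],
    [0,0,0,0,0,0,15],
    [0,0,0,0,0,0,15]
  ],
  "force": 35
}}

```text
t: 32.8
tool_pos: [0.5336, -0.0375, 0.0797]
orientation: [0.213, -2.088, 0.123]
force: [0.0, -0.3, 0.2]
opening: 0.0521
gripper_force: 0.0
```

Emit:
{"api": "move_arm", "payload": {
  "plan": [
    [0,0,0,0,0,0,15],
    [0,0,0,0,0,0,15],
    [0,0,0,0,0,0,15],
    [0,0,0,0,0,0,15],
    [0,0,0,0.4,0,-0.23,15],
    [0,0,0,0.8,0,-0.46,15],
    [0,0,0,0.8,0,-0.46,15],
    [0,0,0,0.8,0,-0.46,15],
    [0,0,0,0.8,0,-0.46,15],
    [0,0,0,0.8,0,-0.46,15]
  ]
}}

```text
t: 33.8
tool_pos: [0.5329, -0.0375, 0.2081]
orientation: [0.213, -2.087, 0.123]
force: [0.8, 0.3, -0.8]
opening: 0.0276
gripper_force: 35.0
```

```bash
python3 - <<'E'
from plan import *
go(tilt(191.8,-30),[.533,-.0375,.2])
s=read_state(); q=s['q']; t0=np.array(s['tool_pos'])
for k in range(16):
    qn,e=ik(p,tilt(191.8,60-6*k),t0,q)
    if e>.01 or abs(qn-q).max()>.2: print(k,e,np.round(qn-q,2))
    q=qn
print(np.round(q,2))
E
```

```text
t 33.8 turn [  0.   -14.99  -0.02] shift [ 0.16 -0.    0.28] q [-0.03  0.96  0.75 -0.32  2.44 -1.93] p [ 0.5329 -0.0375  0.2081] open 0.0276 F [ 0.8  0.3 -0.8] 35.0
[-0.35 -0.53  2.19  0.31  1.05 -2.22]
```

Emit:
{"api": "move_arm", "payload": {
  "plan": [
    [0,-1,0,0,0,0,15],
    [0,-1,0,0,0,0,15],
    [0,-1,0,0,0,0,15],
    [0,-1,0,0,0,0,15],
    [0,-1,0,0,0,0,15],
    [0,-1,0,0,0,0,15],
    [0,-1,0,0,0,0,15],
    [0,-1,0,0,0,0,15],
    [0,-1,0,0,0,0,15],
    [0,-1,0,0,0,0,15]
  ]
}}

```text
t: 34.8
tool_pos: [0.5329, -0.0377, 0.2075]
orientation: [-0.32, 3.12, -0.001]
force: [0.2, -0.4, -0.4]
opening: 0.028
gripper_force: 35.0
```

Emit:
{"api": "move_arm", "payload": {
  "plan": [
    [0,-1,0,0,0,0,15],
    [0,-1,0,0,0,0,15],
    [0,-1,0,0,0,0,15],
    [0,-1,0,0,0,0,15],
    [0,-1,0,0,0,0,15],
    [0.39,0,0.68,0,0,0,15],
    [0.39,0,0.68,0,0,0,15],
    [0.39,0,0.68,0,0,0,15],
    [0.39,0,0.68,0,0,0,15],
    [0,0,0,0,0,0,15]
  ]
}}

```text
t: 35.8
tool_pos: [0.5325, -0.0367, 0.2065]
orientation: [0.162, 2.613, -0.043]
force: [0.5, 1.3, -0.6]
opening: 0.028
gripper_force: 35.0
```

```bash
python3 - <<'E'
from plan import *
go(tilt(173.1,-30),[.5434,.1718,.12])
s=read_state(); q=s['q']; t0=np.array(s['tool_pos'])
for k in range(11):
    qn,e=ik(p,tilt(173.1,-30),t0+(np.array([.5434,.1718,.12])-t0)*k/10,q)
    if e>.01 or abs(qn-q).max()>.2: print(k,e,np.round(qn-q,2))
    q=qn
q,e=ik(p,tilt(173.1,-30),np.array([.5434,.1718,.041]),q); print(e,np.round(q,2))
E
```

```text
t 35.8 turn [-0.02  0.   -0.03] shift [2.22 8.33 2.71] q [-0.19 -0.57  2.22  0.04  0.97 -1.65] p [ 0.5325 -0.0367  0.2065] open 0.028 F [ 0.5  1.3 -0.6] 35.0
2.220446049250313e-15 [ 0.37 -0.12  2.21 -0.41  0.62 -0.8 ]
```

Emit:
{"api": "move_arm", "payload": {
  "plan": [
    [0,0,0,0,0.5,0,15],
    [0,0,0,0,1,0,15],
    [0,0,0,0,1,0,15],
    [0,0,0,0,1,0,15],
    [0,0,0,0,1,0,15],
    [0,0,0,0,1,0,15],
    [0,0,0,0,1,0,15],
    [0,0,0,0,1,0,15],
    [0,0,0,0,0.6,0,15],
    [0,0,0,0,0.23,0,15]
  ]
}}

```text
t: 36.8
tool_pos: [0.5584, 0.1702, 0.206]
orientation: [0.158, 2.615, -0.042]
force: [-0.4, -0.2, -0.8]
opening: 0.0282
gripper_force: 35.0
```

Emit:
{"api": "move_arm", "payload": {
  "plan": [
    [0,0,0,0.45,0,0.54,15],
    [0,0,0,0.45,0,0.54,15],
    [0,0,0,0.45,0,0.54,15],
    [0,0,0,0.45,0,0.54,15],
    [0,0,0,0.42,0,0.55,15],
    [0,0,0,0,0,0,15],
    [0,0,0,0,0,0,15],
    [0,0,0,0,0,0,15],
    [0,0,0,0,0,0,15],
    [0,0,0,0,0,0,15]
  ]
}}

```text
t: 37.8
tool_pos: [0.5452, 0.1711, 0.1205]
orientation: [0.163, 2.612, -0.042]
force: [0.1, -0.1, -1.1]
opening: 0.0278
gripper_force: 35.0
```

```bash
python3 - <<'E'
from plan import *
go(tilt(173.1,-30),[.5434,.1718,.041])
v,u=np.mgrid[0:480,0:640]; out=[]
for n in('scene','top','wrist'):
    c=cam(n); np.savez(n+'7.npz',**c); P=world(c,u,v); out.append(c['frame'])
    m=(c['z_map']>0)&(abs(P[...,1]-.17+(P[...,0]-.558)*.123)<.016)&(abs(P[...,0]-.558)<.09)&(P[...,2]>.127)&(P[...,2]<.155)
    if m.sum()>40:
        X=P[m]; A=np.c_[X,]; g=np.linalg.lstsq(np.c_[X[:,0]-.558,np.ones(len(X))],X[:,2],rcond=None)[0]
        print(n,cv2.minAreaRect(X[:,:2].astype(np.float32)*1000),'slope deg',np.degrees(g[0]),'z',g[1],m.sum())
cv2.imwrite('pics/c7.png',np.hstack([cv2.resize(out[0][230:470,250:490],(400,400)),cv2.resize(out[2],(400,300),None)[:300] if 0 else cv2.resize(out[2],(400,400))])[:,:,::-1])
E
```

```text
t 37.8 turn [-0.01  0.01 -0.04] shift [1.65 0.02 2.72] q [ 0.36 -0.26  2.16 -0.33  0.8  -0.9 ] p [0.5452 0.1711 0.1205] open 0.0278 F [ 0.1 -0.1 -1.1] 35.0
scene ((561.1901245117188, 170.01242065429688), (31.495685577392578, 128.85012817382812), 84.10216522216797) slope deg -1.932355217496847 z 0.13960911374795446 1133
top ((573.2769165039062, 167.08123779296875), (30.706926345825195, 102.45049285888672), 81.06742858886719) slope deg -1.0934035738750891 z 0.13866479585020408 599
wrist ((558.3430786132812, 169.79800415039062), (31.74321937561035, 131.15670776367188), 82.75984191894531) slope deg 0.8351588206521399 z 0.13667915084029877 8755
```

View pics/c7.png

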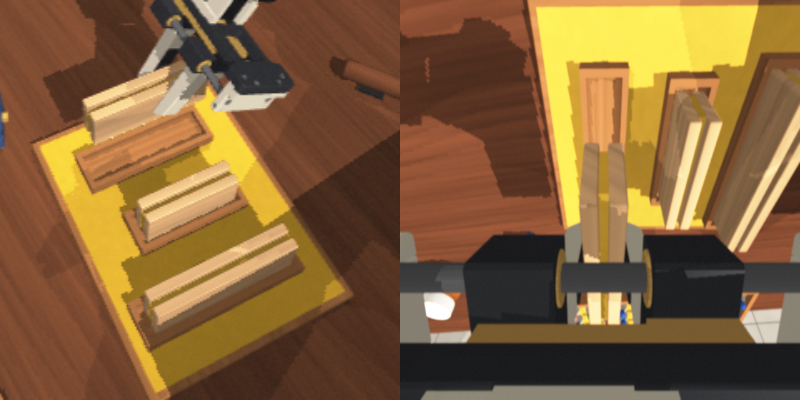

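Left: the bar is upright over the middle cradle with a slot up. Right: the bar is in line with the trough (columns 580–628). It is centred within about 1 mm, so lower it.

Emit:
{"api": "move_arm", "payload": {
  "plan": [
    [0,0,0,0.3,0,0.5,15],
    [0,0,0,0.3,0,0.5,15],
    [0,0,0,0.3,0,0.5,15],
    [0,0,0,0.2,0,0.34,15],
    [0,0,0,0.2,0,0.34,15],
    [0,0,0,0.12,0,0.2,15],
    [0,0,0,0.1,0,0.18,15],
    [0,0,0,0.05,0,0.09,15],
    [0,0,0,0,0,0,15],
    [0,0,0,0,0,0,15]
  ]
}}

```text
t: 38.95
tool_pos: [0.544, 0.1713, 0.0429]
orientation: [0.163, 2.613, -0.042]
force: [-0.2, 0.6, -0.7]
opening: 0.0278
gripper_force: 35.0
```

```bash
python3 - <<'E'
from plan import *
go(tilt(173.1,-30),[.5434,.1718,.041])
v,u=np.mgrid[0:480,0:640]
for n in('scene','wrist'):
    c=cam(n); P=world(c,u,v)
    for nm,x,y in(('mid',.558,.17),('short',.5625,.2545)):
        m=(c['z_map']>0)&(abs(P[...,1]-y+(P[...,0]-x)*.123)<.014)&(abs(P[...,0]-x)<.07)&(P[...,2]>.055)&(P[...,2]<.075)
        if m.sum()>40:
            X=P[m]; g=np.linalg.lstsq(np.c_[X[:,0]-x,np.ones(len(X))],X[:,2],rcond=None)[0]
            print(n,nm,cv2.minAreaRect(X[:,:2].astype(np.float32)*1000),np.degrees(g[0]),g[1],m.sum())
E
```

```text
t 38.95 turn [-0.01  0.   -0.04] shift [0.06 0.02 0.05] q [ 0.37 -0.12  2.2  -0.41  0.63 -0.8 ] p [0.544  0.1713 0.0429] open 0.0278 F [-0.2  0.6 -0.7] 35.0
scene mid ((568.6510009765625, 168.86758422851562), (27.494037628173828, 111.52642822265625), 83.25725555419922) -0.37650892478923376 0.062365485249789694 751
scene short ((563.5033569335938, 254.80587768554688), (26.96891975402832, 104.73419952392578), 83.05084228515625) -0.083120605365049 0.06161476683228121 769
wrist mid ((556.1063232421875, 170.2345733642578), (27.7847900390625, 128.10630798339844), 82.9894790649414) 0.5655609676884814 0.061296061831226586 6175
wrist short ((527.7052612304688, 258.7709655761719), (27.746219635009766, 37.71278762817383), 83.01941680908203) 2.005011743984067 0.06068268049069834 3928
```

Emit:
{"api": "move_arm", "payload": {
  "plan": [
    [0,0,0,0.02,0,0.03,15],
    [0,0,0,0.01,0,0.02,15],
    [0,0,0,0,0,0,15],
    [0,0,0,0,0,0,15],
    [0,0,0,0,0,0,15],
    [0,0,0,0,0,0,15],
    [0,0,0,0,0,0,15],
    [0,0,0,0,0,0,15],
    [0,0,0,0,0,0,15],
    [0,0,0,0,0,0,15]
  ]
}}

```text
t: 40.05
tool_pos: [0.5444, 0.1714, 0.0419]
orientation: [0.163, 2.612, -0.042]
force: [-3.5, -0.2, 5.6]
opening: 0.0277
gripper_force: 35.0
```

Emit:
{"api": "move_arm", "payload": {
  "plan": [
    [0,0,0,0,0,0,46],
    [0,0,0,0,0,0,46],
    [0,0,0,0,0,0,46],
    [0,0,0,-0.1,0,-0.2,46],
    [0,0,0,-0.25,0,-0.5,46],
    [0,0,0,-0.4,0,-0.8,46],
    [0,0,0,-0.5,0,-1,46],
    [0,0,0,-0.5,0,-1,46],
    [0,0,0,-0.5,0,-1,46],
    [0,0,0,-0.5,0,-1,46]
  ]
}}

```text
t: 41.05
tool_pos: [0.5343, 0.1722, 0.196]
orientation: [0.163, 2.614, -0.042]
force: [0.7, -0.2, -0.5]
opening: 0.0458
gripper_force: 0.0
```

Emit:
{"api": "move_arm", "payload": {
  "plan": [
    [0,0,0,0,-1,-1,46],
    [0,0,0,0,-1,-1,46],
    [0,0,0,0,-1,-1,46],
    [0,0,0,0,-1,0,46],
    [0,0,0,0,-1,0,46],
    [0,0,0,0,-1,0,46],
    [0,0,0,0,-1,0,46],
    [0,0,0,0,-1,0,46],
    [0,0,0,0,-1,0,46],
    [0,0,0,0,0,0,46]
  ]
}}

```text
t: 42.05
tool_pos: [0.4689, -0.0491, 0.2596]
orientation: [0.168, 2.613, -0.045]
force: [0.0, -0.5, -0.0]
opening: 0.0458
gripper_force: 0.0
```

```bash
python3 - <<'E'
from plan import *
go(None,[.5,0,.3])
v,u=np.mgrid[0:480,0:640]
for n in('scene','top'):
    c=cam(n); P=world(c,u,v)
    if n=='scene': save(c,'end.png')
    for nm,x,y in(('mid',.558,.17),('short',.5625,.2545),('long',.585,.338)):
        m=(c['z_map']>0)&(abs(P[...,1]-y+(P[...,0]-x)*.123)<.018)&(abs(P[...,0]-x)<.085)&(P[...,2]>.055)&(P[...,2]<.075)
        if m.sum()>40:
            X=P[m]; r=cv2.minAreaRect(X[:,:2].astype(np.float32)*1000); print(n,nm,np.round(r[0],1),np.round(r[1],1),round(r[2],1),np.median(X[:,2]))
E
```

```text
t 42.05 turn [0. 0. 0.] shift [-1.66  2.11 -0.91] q [-0.27 -0.83  2.27  0.08  1.18 -1.72] p [ 0.4689 -0.0491  0.2596] open 0.0458 F [ 0.  -0.5 -0. ] 0.0
scene mid [559.6 170.8] [ 30.  130.4] 82.7 0.06188089141820946
scene short [563.6 256.2] [ 29.3 105.9] 83.3 0.06182837516022488
scene long [583.4 338.3] [ 29.1 154.4] 83.4 0.06177212979060953
top mid [559.5 168.7] [ 29.  129.5] 83.1 0.061331884706789075
top short [563.2 253.8] [ 29.  104.8] 82.9 0.06116421647028064
top long [582.9 336.5] [ 29.8 154.8] 83.4 0.06113326586364687
```

View pics/end.png

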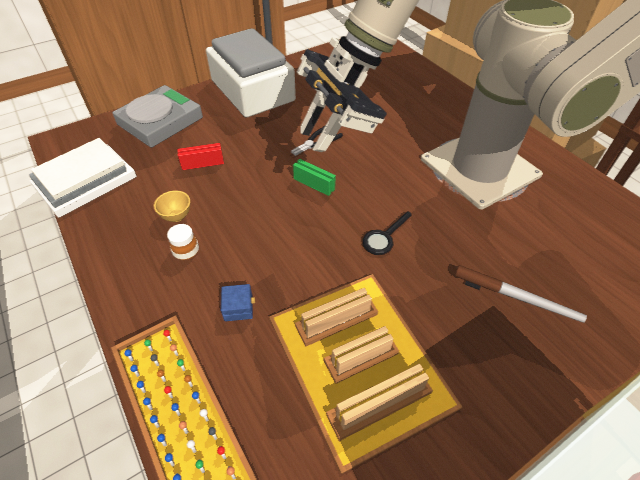

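All three bars stand in their cradles at equal height, at (335,313), (362,350) and (382,397), and everything else is where it was. Time to hand the job in.

```bash
python3 -c "
from plant import close_job
print(close_job())"
```

```text
the job is handed in; nothing more can be done
None
```

I handed the job in at about 42 s, with the short and middle bars placed in their own cradles beside the long bar; the final camera check showed all three upright at equal height, let go, and nothing else on the table visibly moved.

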